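Fold the flap of the parts tray over and tuck it under its lip

TASK

Shut the grey parts tray so that the heat sinks in it stay covered: with the fingertips, fold its springy flap over and press it down flat, then, still holding it down, push its thumb ridge until the flap's free edge is fully home under the retaining lip on the other side, and let go so that the flap stays shut by itself. Only push and press: lift neither the tray nor anything in it, keep the tray about where it is, and leave the jar, reel, terminal block and tub alone.

Things in the scene. Friction and masses are not known exactly. Their poses are not given: they have to be found in the camera images.
- tray: Open grey steel tray, 124 (x) x 144 (y) x 52 mm, loose on the bench on rubber feet, about 1.8 kg; heat sinks lie in it. Origin under its middle, y = -74 to 70 mm; x runs along the hinge, y from the lip towards the hinge, z up. Side walls 40 mm high.
- pin (a point): Middle of the flap's hinge pin: parallel to the tray's x, at tray y = +60, z = 40 mm.
- lip (a point): Middle of the inner lower edge of the retaining lip, at tray y = -56, z = 48 mm: a ledge 104 mm long and 4 mm thick (top at 52 mm) that overhangs inwards from the wall opposite the hinge, whose inner face is at y = -70 mm.
- fold (a joint): Flap angle, rad: 0 = flat over the tray, 1.57 = upright, about 1.85 = open, leaning outwards (sprung to there, stop at 2.1). Let go, it springs open unless its edge is under the lip; holding it flat takes about 3 N at 45 mm from the pin. Tucked and let go it rests against the lip's underside, at about 0.03.
- tuck (a joint): How far the flap is slid in its own plane away from the pin, in its slotted hinge leaf, m: 0 = drawn back, 0.018 = stop, fully home (edge 13 mm under the lip). Takes about 2 N, stays where left. Below about 0.005 the edge clears the lip as the flap folds down; beyond, it lands on top of the lip.
- ridge (a point): On the flap's outer face (upper when shut): foot of the thumb ridge, at its middle, hinge side, 62 mm from the pin with tuck = 0. The ridge is 60 mm long parallel to the pin, 8 mm thick, 8 mm high; push it from this side, away from the pin. The plate between pin and ridge is free for a fingertip. z = outward normal, -y = away from the pin.
- flap_edge (a point): Middle of the flap's free edge, at half thickness. The flap is an aluminium plate 96 mm wide, 4 mm thick, reaching from 8 to 111 mm from the pin with tuck = 0; its inner face is in the plane of the pin's axis, so shut its upper face is 44 mm above the bench.
- sink_a: Heat sink 10 x 40 x 19 mm lying loose in the tray, origin under its middle.
- sink_b: Heat sink 18 x 24 x 20 mm lying loose in the tray, origin under its middle.
- sink_c: Heat sink 10 x 40 x 19 mm lying loose in the tray, origin under its middle.
- paste_jar: Bystander: white screw-lid jar, 48 mm across, 50 mm high, beyond the tray; origin under its middle.
- reel: Bystander: blue reel of solder, 57 mm across, 33 mm high, beyond the tray; origin under its middle.
- terminal: Bystander: brass screw terminal on a black foot, 28 x 50 x 24 mm, on the robot's side of the tray; origin under its middle.
- tub: Bystander: small stoppered tub, 22 x 30 x 30 mm, on the robot's side of the tray; origin under its middle.
Things that resemble listed ones, but are neither listed nor needed, are in the scene too. Leave any orange, pink or red look-alike of the sink_a alone.

How it is judged:
By the outcome, as a careful person would: the job done as asked, in the order asked, and still so for the second after the job is handed in, with the robot touching nothing.
It also fails if it takes over 35 s, if anything falls off the work surface, if the arm or the gripper's body presses on something with over 40 N, if the wrist force passes 120 N, or if a joint passes its speed limit or range.

ROBOT

A 6-joint arm with a two-finger parallel gripper is mounted at the origin on a cart in front of the work surface, level with it; the furniture and walls round the work are solid. World frame = base frame: x ahead of the robot, y to its left, z up, the work surface at z = 0. Lengths are in m, angles in rad, forces in N, time in s.
With the tool pointing down it reaches from about 0.3 to 0.95 m from the base axis. Payload 3.1 kg.
Tool frame: the origin (TCP) lies at the centre of the arm's flange, where the gripper is bolted on; the fingertips stand 173 mm ahead of it and the grasp point (between the pads) lies 155 mm ahead of it (robot.tcp_to_tips is the distance from the TCP to the fingertips, in m); z points along the fingers, y is the line along which they close (so a half turn about z gives the same grasp; the last joint's range is limited). The gripper opens to 85 mm and grips with 20 to 120 N. Pads are 22 mm wide; open, the fingers measure 114 mm over their backs; the gripper's body (76 mm by 85 mm) begins 54 mm behind the grasp point. The pads swing forward as they close: fully open they stand 13 mm farther back than shut.
Start: joints at [1.19, 0.308, 1.634, -0, 1.2, -0.07], TCP at [0.191, 0.595, 0.405] pointing down, gripper open.
Joint ranges: [-3.06, 3.06], [-0.79, 1.96], [0.05, 2.63], [-1.19, 4.34], [0.05, 2.64], [-2.94, 2.94]. Speed limits (rad/s): [2.79, 2.79, 3.14, 3.14, 3.14, 3.14].

INTERFACE

Orientations are given as a 3x3 rotation matrix whose columns are the frame's x, y, z axes.
In Python, from workcell import robot gives the robot as it stands. The module is installed in compiled form; this text tells all that it offers.
- The arm moves only by the tool step_arm, never from a script. Its argument "moves" is a list of rows, each a list of 3 entries, a list of its own where there are three numbers: the shift along the world's x, y, z as a fraction of full scale, then the turn, a rotation vector about the world's x, y, z as a fraction of full scale, then the opening, from -1 (shut) to 1 (fully open). In form: [[[dx, dy, dz], [rx, ry, rz], grip], ...]. A call has 1 to 5 rows; each row shifts and turns the commanded pose from where the row before left it; what a row does not reach is not made up. Full scale, the value 1, is 0.5 m for a shift and pi rad for a turn. A row lasts 1/10 s, in which the tool goes at most 50 mm and 8.59 degrees, less where a joint would pass 70% of its speed; a pose out of reach is approached as far as the arm can. A call with a number of a shift or a turn outside -1 to 1 is refused whole. A call with a gripper value outside its range is refused whole. The fingers move at their own pace and stop on an object; "grip_force" is the grip in N (left out, the last holds). Time passes only in rows, so rows that do not move let the fingers close. It gives the time, the measured TCP pose, the force, the opening and the grip force at its end, in the units of the state.
- robot.get_obs(): the state, without advancing time (a new reading comes with each control period).
- robot.snapshot(name): name is "side" or "top" or "wrist"; returns the picture (420x560x3 uint8, red, green, blue); there is no depth.
- robot.calibration(name): a dict with "fx", "fy", "cx", "cy" (pixels), "rvec" (rotation vector, rad) and "tvec" (3), from world to camera coordinates, as OpenCV has them; the wrist camera has in their place "hand_eye" (4x4, takes a point from camera to tool coordinates, whose origin is the TCP and whose axes are the flange's). Camera axes: x right, y down, z forward; pixel columns grow to the right and rows downward; lengths in m; the calibration is good to about 2 mm. The wrist camera is an equidistant fisheye: a pixel r from the principal point sees the ray r / f radians off the axis. A picture is of the moment at which its call begins: read the wrist's pose just before it. calibration takes no time and is no camera call.
- robot.finish_job(): hands the job in; it is judged then, once.
Trained networks look in the newest picture that a camera, given by its name, has taken for a name from the list of things; names that differ only in an ending like _2 or _b are one class to them, and where a whole thing is asked for, a point or a joint stands for the part that bears it (a point fixed in the world has none). Each returns a list of dicts, best first, with "score" (0 to 1); they miss things now and then, are a little off and sometimes report something else, mostly with a low value. They report only what shows in the picture. A call takes as long as a camera call. They do not tell look-alikes from the thing itself.
- robot.spot_in(camera, name): "rect" ([left, top, right, bottom] in pixels, round what is visible of it).
- robot.pinpoint(camera, name): "position" ([row, column] in pixels: a listed point, or the origin of a listed thing).
The state is a dict: "t": time; "q": joint angles; "joint_velocities": joint speeds; "joint_torque": joint torques, N m; "tcp_pos": TCP position; "eef_rot": TCP orientation; "force": force on the tool from outside, world axes, zero at the start; "torque": the same for the moment, N m; "opening": finger opening in m; "grip_force": force on a finger pad.
Only numpy, scipy, OpenCV 4.12 (cv2) and the standard library are available. Lean on these libraries where they do the work, as an engineer would, in place of code of your own. Each camera call takes 0.05 s, during which the arm holds its last target. There are 200 camera calls.

## Working session

There is one attempt and no reset: what is moved stays moved. The work goes in short steps, Python scripts to look and compute and a tool call to move; the robot and the scene stay as the last step left them, time stands still between calls to the robot, and variables do not carry over. Pictures are saved under pics/ and viewed, at most 10 in all, crops included, and the job is handed in when it is done.

Besides the shell and the picture viewer there is one more tool, called after ">>>" in YAML: its name, and indented under it one key for each argument. step_arm: Moves the arm, as the interface text tells. Shift numbers are shares of 0.5 m and turn numbers shares of pi rad, none past 1 either way. Its arguments: {"type":"object","properties":{"moves":{"type":"array"},"grip_force":{"type":"number"}},"required":["moves"]}

```bash
mkdir -p pics
cat > h.py <<'E'
import numpy as np, cv2
from workcell import robot
def save(cam,name):
    im=robot.snapshot(cam); cv2.imwrite('pics/'+name+'.png',im[:,:,::-1]); return im
def cam(name):
    c=robot.calibration(name); R=cv2.Rodrigues(np.array(c['rvec'],float))[0]; t=np.array(c['tvec'],float).ravel(); return c,R,t
def ray(name,rc):
    c,R,t=cam(name); d=R.T@np.array([(rc[1]-c['cx'])/c['fx'],(rc[0]-c['cy'])/c['fy'],1]); return -R.T@t,d/np.linalg.norm(d)
def atz(name,rc,z):
    o,d=ray(name,rc); return o+d*(z-o[2])/d[2]
def proj(name,p):
    c,R,t=cam(name); q=R@np.array(p)+t; return [c['fy']*q[1]/q[2]+c['cy'],c['fx']*q[0]/q[2]+c['cx']]
def tri(r1,r2):
    (a,u),(b,v)=r1,r2
    s=np.linalg.lstsq(np.stack([u,-v],1),b-a,rcond=None)[0]
    p,q=a+s[0]*u,b+s[1]*v; return (p+q)/2,np.linalg.norm(p-q)
E
python3 - <<'E'
from h import *
np.set_printoptions(precision=3,suppress=True)
a=save('top','top0');b=save('side','side0')
cv2.imwrite('pics/both0.png',cv2.resize(np.vstack([a,b]),(800,1200))[:,:,::-1][:600])
for n in ['tray','pin','lip','ridge','flap_edge','paste_jar','reel','terminal','tub','sink_a','sink_b']:
  for c in ['top','side']:
    print(n,c,[(np.round(d['position'],1),round(d['score'],2)) for d in robot.pinpoint(c,n)[:3]])
print(robot.get_obs()['t'])
E
```

```text
tray top [(array([207.7, 289.4]), 0.97)]
tray side [(array([243.8, 273.3]), 0.68)]
pin top [(array([211.8, 256.2]), 0.92)]
pin side [(array([251.5, 278.3]), 0.6), (array([221.2, 276.4]), 0.22)]
lip top [(array([201.7, 319.1]), 0.64)]
lip side [(array([205.9, 269.1]), 0.95), (array([269.5, 215.2]), 0.35)]
ridge top [(array([210.1, 239.4]), 0.64)]
ridge side [(array([239.4, 276.3]), 0.67)]
flap_edge top [(array([203.5, 227.4]), 0.8), (array([211.6, 254.6]), 0.19)]
flap_edge side [(array([219.7, 275.2]), 0.62)]
paste_jar top [(array([155.7, 248. ]), 0.97)]
paste_jar side [(array([267.9, 214.5]), 0.67)]
reel top [(array([142.1, 306.5]), 0.78), (array([156.3, 251.2]), 0.35), (array([205.3, 225. ]), 0.19)]
reel side [(array([226., 215.]), 0.55)]
terminal top [(array([263.1, 273.4]), 0.74)]
terminal side [(array([256.2, 327.3]), 0.84)]
tub top [(array([253.4, 330.5]), 0.67)]
tub side [(array([244.6, 275.2]), 0.71), (array([222.8, 319.2]), 0.51)]
sink_a top [(array([189.6, 293.7]), 0.71), (array([213.5, 362.4]), 0.66), (array([207.7, 279.3]), 0.63)]
sink_a side [(array([196.9, 285.7]), 0.67), (array([291.7, 334.1]), 0.63)]
sink_b top [(array([189.6, 293.7]), 0.71), (array([213.5, 362.4]), 0.66), (array([207.7, 279.3]), 0.63)]
sink_b side [(array([196.9, 285.7]), 0.67), (array([291.7, 334.1]), 0.63)]
1.2
```

View pics/top0.png

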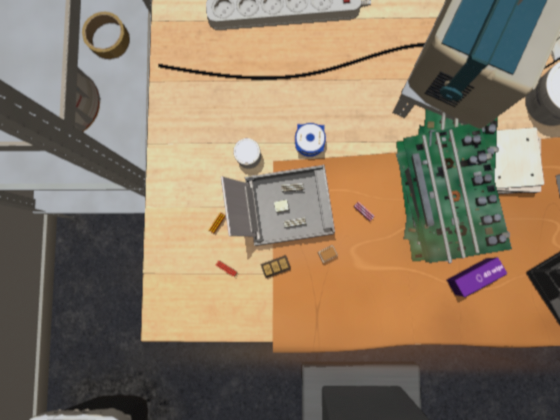

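View pics/side0.png

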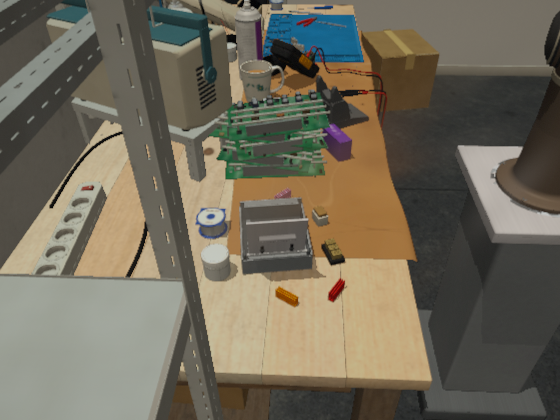

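Run:
```python
from h import *
np.set_printoptions(precision=3,suppress=True)
D={'tray':((207.7,289.4),(243.8,273.3),0),'pin':((211.8,256.2),(251.5,278.3),.04),'lip':((201.7,319.1),(205.9,269.1),.048),'ridge':((210.1,239.4),(239.4,276.3),.1),'edge':((203.5,227.4),(219.7,275.2),.147),
'jar':((155.7,248),(267.9,214.5),0),'reel':((142.1,306.5),(226,215),0),'term':((263.1,273.4),(256.2,327.3),0),'tub':((253.4,330.5),(222.8,319.2),0)}
for n,(t,s,z) in D.items(): print(n,atz('top',t,z),atz('side',s,z),*tri(ray('top',t),ray('side',s)))
for c in('top','side'): print(c,ray(c,(210,280)))
o=robot.get_obs();print(o['eef_rot'],o['tcp_pos'],o['opening'],robot.tcp_to_tips)
```

```text
tray [0.574 0.208 0.   ] [0.576 0.208 0.   ] [ 0.575  0.208 -0.   ] 0.0017463627128479191
pin [0.562 0.266 0.04 ] [0.562 0.269 0.04 ] [0.562 0.267 0.038] 0.0001275947754054199
lip [0.579 0.155 0.048] [0.586 0.154 0.048] [0.583 0.155 0.048] 0.007451420592668173
ridge [0.559 0.29  0.1  ] [0.562 0.302 0.1  ] [0.562 0.291 0.089] 0.0035479598054201575
edge [0.564 0.303 0.147] [0.563 0.309 0.147] [0.564 0.304 0.143] 0.0010078919815263278
jar [0.673 0.286 0.   ] [0.677 0.275 0.   ] [0.672 0.285 0.01 ] 0.0036812952891288864
reel [0.698 0.175 0.   ] [0.694 0.162 0.   ] [0.693 0.176 0.013] 0.0041004334811872815
term [0.472 0.237 0.   ] [0.475 0.237 0.   ] [0.473 0.237 0.   ] 0.002698544104674096
tub [0.49  0.133 0.   ] [0.489 0.144 0.   ] [ 0.489  0.132 -0.01 ] 0.001764740209659041
top (array([0.466, 0.199, 0.923]), array([ 0.112,  0.029, -0.993]))
side (array([0.519, 0.849, 0.613]), array([ 0.052, -0.77 , -0.636]))
[[-0.952  0.306 -0.   ]
 [ 0.306  0.952 -0.   ]
 [ 0.    -0.    -1.   ]] [0.191 0.595 0.405] 0.0853211769819393 0.1734
```

Top picture: the open tray is centred at (row 205, col 290), its flap on the left at col 240 and the lip on the right at col 328. The jar is at (152, 247), reel at (140, 310), terminal at (266, 275) and tub at (255, 328). Sink look-alikes are orange (222, 217), red (268, 227) and pink (211, 363). The only candidate for the tray is the grey box. In the side picture the mug and the boards do not resemble it. I'll check the fitted tray model in one close crop.

```bash
cat >> h.py <<'E'
A0=0.12; C0=np.array([.574,.208])
def T(p,a=A0,c=C0):
    return np.array([c[0]+p[0]*np.cos(a)-p[1]*np.sin(a),c[1]+p[0]*np.sin(a)+p[1]*np.cos(a),p[2]])
def flap(x,r,h=0.004,th=1.85,tuck=0):
    r=r+tuck; return T([x,.06-(r*np.cos(th)-h*np.sin(th)),.04+r*np.sin(th)+h*np.cos(th)])
def draw(im,cn,k,r0,c0,polys):
    for p,col in polys:
        q=np.array([proj(cn,x) for x in p]); q=(q-[r0,c0]+.5)*k
        cv2.polylines(im,[np.round(q[:,::-1]).astype(np.int32)],True,col,1)
def polys(th=1.85,tuck=0):
    return [([T([x,y,.04]) for x,y in((-.062,-.074),(.062,-.074),(.062,.07),(-.062,.07))],(0,255,0)),
     ([T([x,y,.0]) for x,y in((-.062,-.074),(.062,-.074),(.062,.07),(-.062,.07))],(0,255,255)),
     ([T([x,y,.052]) for x,y in((-.052,-.056),(.052,-.056),(.052,-.07),(-.052,-.07))],(255,255,0)),
     ([flap(x,r,.004,th,tuck) for x,r in((-.048,.008),(.048,.008),(.048,.111),(-.048,.111))],(0,0,255)),
     ([flap(x,r,.004,th,tuck) for x,r in((-.03,.062),(.03,.062),(.03,.07),(-.03,.07))],(255,0,255))]
def overlay(name,th=1.85,tuck=0,k=4,take=True):
    out=[]
    for cn,r0,c0 in(('top',145,205),('side',180,210)):
        im=robot.snapshot(cn)[r0:r0+130,c0:c0+140,::-1]
        a=cv2.resize(im,None,fx=k,fy=k,interpolation=cv2.INTER_CUBIC)[:,:400 if 0 else 560].copy()
        draw(a,cn,k,r0,c0,polys(th,tuck)); out.append(a)
    o=np.hstack(out); cv2.imwrite('pics/'+name+'.png',cv2.resize(o,(800,int(o.shape[0]*800/o.shape[1])),interpolation=cv2.INTER_AREA))
E
python3 -c "
from h import *
overlay('ov1')"
```

```text
(no output)
```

View pics/ov1.png

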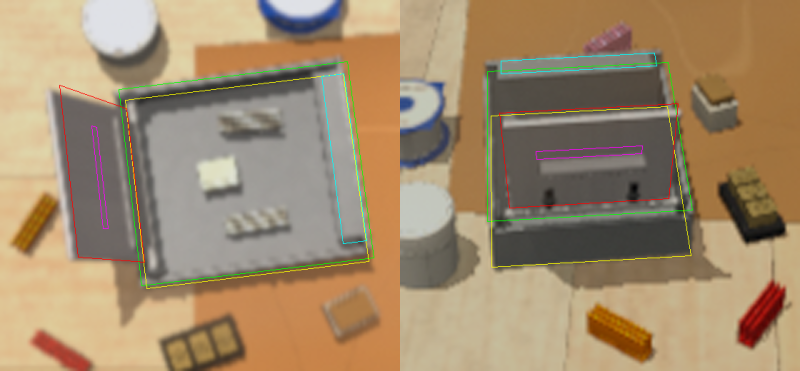

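The crop confirms it: the grey tray's outline matches the model within a few mm, the flap leans outward a bit more than 1.85 rad, and its ridge shows at side-crop (160, 590). Now I'll move to the outer side of the flap with the gripper shut.

>>> step_arm:
  moves:
    - [[0.073, -0.0476, 0], [0, 0, 0.046], -1]
    - [[0.073, -0.0476, 0], [0, 0, 0.046], -1]
    - [[0.073, -0.0476, 0], [0, 0, 0.045], -1]
    - [[0.073, -0.0476, 0], [0, 0, 0], -1]
    - [[0.073, -0.0476, 0], [0, 0, 0], -1]

```text
t: 1.8
tcp_pos: [0.3749, 0.475, 0.4049]
eef_rot: [[-0.993, -0.12, 0.0], [-0.12, 0.993, 0.0], [-0.0, 0.0, -1.0]]
force: [1.1, 0.7, -0.3]
opening: 0.0123
grip_force: 0.0
```

>>> step_arm:
  moves:
    - [[0.073, -0.0476, 0], [0, 0, 0], -1]
    - [[0.073, -0.0476, 0], [0, 0, 0], -1]
    - [[0.073, -0.0476, 0], [0, 0, 0], -1]
    - [[0.073, -0.0476, 0], [0, 0, 0], -1]
    - [[0.073, -0.0476, 0], [0, 0, 0], -1]

```text
t: 2.3
tcp_pos: [0.5575, 0.3559, 0.4048]
eef_rot: [[-0.993, -0.119, 0.0], [-0.119, 0.993, 0.0], [-0.0, 0.0, -1.0]]
force: [1.3, 0.7, 0.1]
opening: 0.0001
grip_force: 0.0
```

>>> step_arm:
  moves:
    - [[0, 0, -0.09], [0, 0, 0], -1]
    - [[0, 0, -0.09], [0, 0, 0], -1]
    - [[0, 0, -0.094], [0, 0, 0], -1]
    - [[0, 0, 0], [0, 0, 0], -1]

```text
t: 2.7
tcp_pos: [0.5526, 0.3547, 0.259]
eef_rot: [[-0.993, -0.119, -0.015], [-0.119, 0.993, -0.008], [0.016, -0.006, -1.0]]
force: [-2.1, -0.8, -0.3]
opening: 0.0001
grip_force: 0.0
```

```bash
python3 -c "
from h import *
a=robot.snapshot('side')[150:300,170:370,::-1];b=robot.snapshot('top')[130:280,180:380,::-1]
cv2.imwrite('pics/c2.png',cv2.resize(np.hstack([b,a]),None,fx=2,fy=2,interpolation=cv2.INTER_CUBIC))
print(robot.get_obs()['tcp_pos'],robot.get_obs()['force'])"
```

```text
[0.55592415 0.35694757 0.2670105 ] [0.97998714 0.43626007 0.7904784 ]
```

View pics/c2.png

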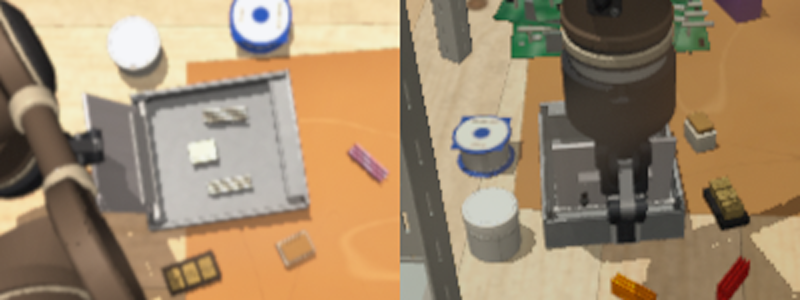

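The picture shows the fingers beside the outer face, mid-flap (top crop (150, 90)), with nothing touched and the bystanders clear. Now I'll push the flap over.

>>> step_arm:
  moves:
    - [[0.0036, -0.03, 0], [0, 0, 0], -1]
    - [[0.0036, -0.03, 0], [0, 0, 0], -1]
    - [[0.0036, -0.03, 0], [0, 0, 0], -1]

```text
t: 3.1
tcp_pos: [0.5635, 0.3119, 0.2726]
eef_rot: [[-0.993, -0.12, 0.008], [-0.12, 0.993, 0.004], [-0.008, 0.003, -1.0]]
force: [0.2, -0.5, 2.3]
opening: 0.0002
grip_force: 0.0
```

>>> step_arm:
  moves:
    - [[0.0036, -0.03, 0], [0, 0, 0], -1]
    - [[0.0036, -0.03, 0], [0, 0, 0], -1]
    - [[0.0026, -0.022, 0], [0, 0, 0], -1]
    - [[0, 0, 0], [0, 0, 0], -1]

```text
t: 3.5
tcp_pos: [0.5666, 0.2691, 0.2675]
eef_rot: [[-0.993, -0.117, -0.001], [-0.117, 0.993, -0.001], [0.001, -0.001, -1.0]]
force: [-1.6, 1.5, 0.3]
opening: -0.0002
grip_force: 0.2
```

```bash
python3 -c "
from h import *
a=robot.snapshot('side')[150:300,170:370,::-1];b=robot.snapshot('top')[130:280,180:380,::-1]
cv2.imwrite('pics/c3.png',cv2.resize(np.hstack([b,a]),None,fx=2,fy=2,interpolation=cv2.INTER_CUBIC))
print(robot.get_obs()['tcp_pos'],robot.get_obs()['force'])
# follow path
for th in np.radians([75,60,45,30,20,10,5,0]):
    P=.055*np.array([np.cos(th),np.sin(th)])+.004*np.array([-np.sin(th),np.cos(th)]); s=P[0]-.0145
    print(round(np.degrees(th)),(np.array([.567,.268])+s*np.array([.1197,-.9928])).round(4),round(.04+P[1]+.1734,4))"
```

```text
[0.56642792 0.27057069 0.26746977] [-0.54016913  0.15229797  1.02568822]
75 [0.5665 0.2721] 0.2676
60 [0.5681 0.2585] 0.263
45 [0.5696 0.2466] 0.2551
30 [0.5707 0.2371] 0.2444
20 [0.5713 0.2324] 0.236
10 [0.5717 0.2293] 0.2269
5 [0.5718 0.2283] 0.2222
0 [0.5718 0.2278] 0.2174
```

View pics/c3.png

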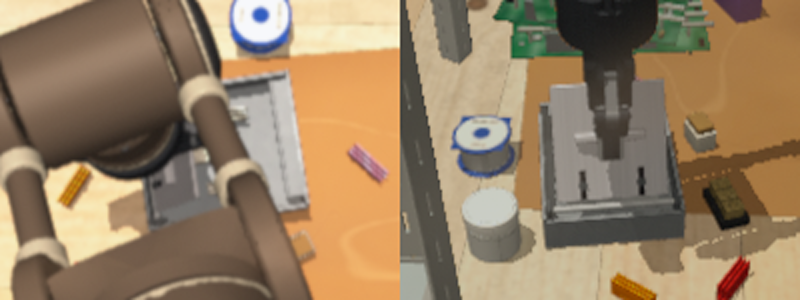

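Side crop: the flap is now leaning inward, with the fingertip just on the hinge side of the ridge, centred at (150, 610). Continuing along the arc.

>>> step_arm:
  moves:
    - [[0.0015, -0.0135, -0.0045], [0, 0, 0], -1]
    - [[0.0015, -0.0135, -0.0045], [0, 0, 0], -1]
    - [[0.0015, -0.012, -0.008], [0, 0, 0], -1]
    - [[0.0015, -0.012, -0.008], [0, 0, 0], -1]
    - [[0, 0, 0], [0, 0, 0], -1]

```text
t: 4.1
tcp_pos: [0.5693, 0.2447, 0.2542]
eef_rot: [[-0.993, -0.119, -0.001], [-0.119, 0.993, -0.001], [0.001, -0.001, -1.0]]
force: [0.1, 0.8, 0.7]
opening: -0.0001
grip_force: 0.4
```

>>> step_arm:
  moves:
    - [[0.001, -0.0095, -0.0105], [0, 0, 0], -1]
    - [[0.001, -0.0095, -0.0105], [0, 0, 0], -1]
    - [[0.001, -0.0095, -0.017], [0, 0, 0], -1]
    - [[0, 0, 0], [0, 0, 0], -1]

```text
t: 4.5
tcp_pos: [0.5705, 0.2305, 0.2345]
eef_rot: [[-0.993, -0.119, -0.002], [-0.119, 0.993, -0.001], [0.002, -0.001, -1.0]]
force: [2.2, 1.8, 1.8]
opening: -0.0
grip_force: 0.6
```

>>> step_arm:
  moves:
    - [[0.0005, -0.003, -0.009], [0, 0, 0], -1]
    - [[0.0005, -0.003, -0.009], [0, 0, 0], -1]
    - [[0, 0, 0], [0, 0, 0], -1]

```text
t: 4.8
tcp_pos: [0.5713, 0.2279, 0.2265]
eef_rot: [[-0.993, -0.119, -0.001], [-0.119, 0.993, -0.001], [0.001, -0.001, -1.0]]
force: [-0.1, 0.2, 2.1]
opening: -0.0003
grip_force: 0.9
```

```bash
python3 -c "
from h import *
a=robot.snapshot('side')[150:300,170:370,::-1]
cv2.imwrite('pics/c4.png',cv2.resize(a,None,fx=3,fy=3,interpolation=cv2.INTER_CUBIC))
print(robot.get_obs()['tcp_pos'],robot.get_obs()['force'])"
```

```text
[0.57133199 0.22798656 0.22677988] [-0.74635155 -1.83163113  1.06261255]
```

View pics/c4.png

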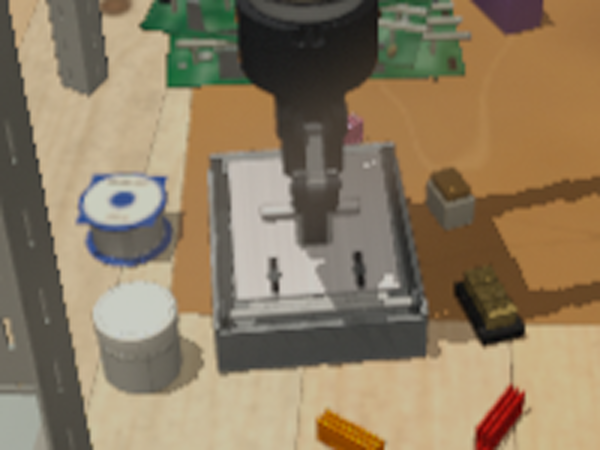

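The flap is nearly flat, with the fingertip between the hinge slots and the ridge (at (235, 313)). Pressing down in small steps.

>>> step_arm:
  moves:
    - [[0, -0.001, -0.009], [0, 0, 0], -1]
    - [[0, 0, -0.006], [0, 0, 0], -1]
    - [[0, 0, 0], [0, 0, 0], -1]
    - [[0, 0, 0], [0, 0, 0], -1]

```text
t: 5.25
tcp_pos: [0.5716, 0.2277, 0.2196]
eef_rot: [[-0.993, -0.119, 0.0], [-0.119, 0.993, -0.0], [-0.0, -0.0, -1.0]]
force: [-0.5, -0.8, 1.8]
opening: 0.0
grip_force: 1.1
```

>>> step_arm:
  moves:
    - [[0, 0, -0.003], [0, 0, 0], -1]
    - [[0, 0, 0], [0, 0, 0], -1]
    - [[0, 0, 0], [0, 0, 0], -1]

```text
t: 5.55
tcp_pos: [0.5715, 0.2278, 0.2182]
eef_rot: [[-0.993, -0.119, 0.0], [-0.119, 0.993, 0.0], [-0.0, 0.0, -1.0]]
force: [1.4, -2.1, 2.3]
opening: -0.0
grip_force: 1.2
```

>>> step_arm:
  moves:
    - [[0, 0, -0.002], [0, 0, 0], -1]
    - [[0, 0, 0], [0, 0, 0], -1]
    - [[0, 0, 0], [0, 0, 0], -1]

```text
t: 5.85
tcp_pos: [0.5716, 0.2278, 0.2172]
eef_rot: [[-0.993, -0.119, 0.0], [-0.119, 0.993, -0.0], [-0.0, -0.0, -1.0]]
force: [0.5, -2.7, 2.2]
opening: -0.0001
grip_force: 1.4
```

>>> step_arm:
  moves:
    - [[0, 0, -0.002], [0, 0, 0], -1]
    - [[0, 0, 0], [0, 0, 0], -1]
    - [[0, 0, 0], [0, 0, 0], -1]

```text
t: 6.15
tcp_pos: [0.5715, 0.2278, 0.2162]
eef_rot: [[-0.993, -0.119, 0.0], [-0.119, 0.993, -0.0], [-0.0, -0.0, -1.0]]
force: [1.3, -2.9, 2.8]
opening: -0.0
grip_force: 1.6
```

>>> step_arm:
  moves:
    - [[0, 0, -0.002], [0, 0, 0], -1]
    - [[0, 0, 0], [0, 0, 0], -1]
    - [[0, 0, 0], [0, 0, 0], -1]

```text
t: 6.45
tcp_pos: [0.5717, 0.2278, 0.2159]
eef_rot: [[-0.993, -0.119, 0.0], [-0.119, 0.993, -0.0], [-0.0, -0.0, -1.0]]
force: [-0.4, -3.8, 7.2]
opening: 0.0
grip_force: 3.5
```

>>> step_arm:
  moves:
    - [[0, 0, -0.001], [0, 0, 0], -1]
    - [[0, 0, 0], [0, 0, 0], -1]
    - [[0, 0, 0], [0, 0, 0], -1]

```text
t: 6.75
tcp_pos: [0.5717, 0.2278, 0.2158]
eef_rot: [[-0.993, -0.119, 0.0], [-0.119, 0.993, -0.0], [-0.0, -0.0, -1.0]]
force: [-1.6, -3.5, 8.4]
opening: 0.0001
grip_force: 4.4
```

Flat and held (about 8 N). Now I'll push the ridge towards the lip.

>>> step_arm:
  moves:
    - [[0.001, -0.008, 0], [0, 0, 0], -1]
    - [[0.001, -0.008, 0], [0, 0, 0], -1]
    - [[0, 0, 0], [0, 0, 0], -1]

```text
t: 7.05
tcp_pos: [0.5726, 0.2206, 0.2159]
eef_rot: [[-0.993, -0.118, 0.001], [-0.118, 0.993, 0.002], [-0.001, 0.002, -1.0]]
force: [-1.8, -0.1, 8.0]
opening: -0.0002
grip_force: 4.1
```

>>> step_arm:
  moves:
    - [[0.001, -0.008, 0], [0, 0, 0], -1]
    - [[0.001, -0.008, 0], [0, 0, 0], -1]
    - [[0, 0, 0], [0, 0, 0], -1]

```text
t: 7.35
tcp_pos: [0.5737, 0.2126, 0.2159]
eef_rot: [[-0.993, -0.118, 0.001], [-0.118, 0.993, 0.002], [-0.001, 0.002, -1.0]]
force: [-1.2, 0.3, 8.2]
opening: 0.0003
grip_force: 4.0
```

```bash
python3 -c "
from h import *
a=robot.snapshot('side')[170:270,200:340,::-1]
cv2.imwrite('pics/c5.png',cv2.resize(a,None,fx=5,fy=5,interpolation=cv2.INTER_CUBIC))
print(robot.get_obs()['tcp_pos'],robot.get_obs()['force'])
print(robot.pinpoint('side','ridge')[:2])
for k in (0,.005,.01,.018): print(k,proj('side',flap(0,.062,.004,0,k)))"
```

```text
[0.57375148 0.21268339 0.21587237] [-1.31935593  0.9471376   8.17555203]
[{'position': [221.3, 274.6], 'score': 0.72}]
0 [np.float64(225.6272687735154), np.float64(273.68099018358475)]
0.005 [np.float64(223.83665928585674), np.float64(273.53472640524876)]
0.01 [np.float64(222.06187355731188), np.float64(273.3897551716085)]
0.018 [np.float64(219.2546099405793), np.float64(273.16044722579545)]
```

View pics/c5.png

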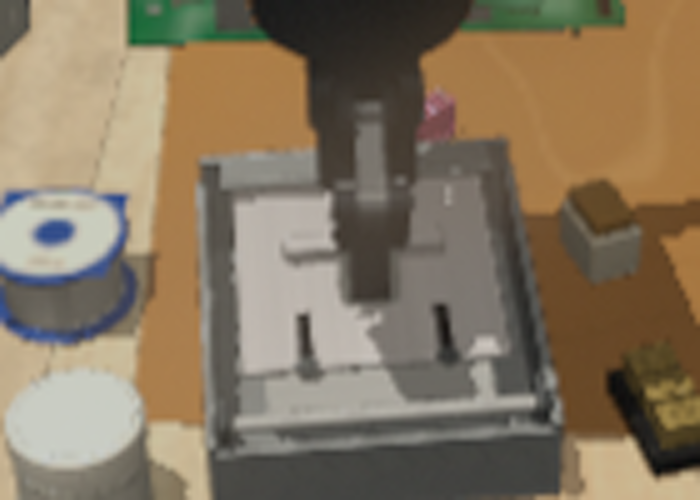

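The flap lies flat, the ridge has moved about 12 mm (fingertip against it at (290, 368)), and the free edge is going under the lip at row 190. I'll keep pushing to the stop.

>>> step_arm:
  moves:
    - [[0.001, -0.008, 0], [0, 0, 0], -1]
    - [[0, 0, 0], [0, 0, 0], -1]
    - [[0, 0, 0], [0, 0, 0], -1]

```text
t: 7.75
tcp_pos: [0.5743, 0.209, 0.2159]
eef_rot: [[-0.993, -0.118, 0.001], [-0.118, 0.993, 0.003], [-0.002, 0.003, -1.0]]
force: [-1.2, 1.7, 7.0]
opening: -0.0001
grip_force: 3.9
```

>>> step_arm:
  moves:
    - [[0.0005, -0.004, 0], [0, 0, 0], -1]
    - [[0, 0, 0], [0, 0, 0], -1]
    - [[0, 0, 0], [0, 0, 0], -1]

```text
t: 8.05
tcp_pos: [0.5745, 0.2077, 0.2159]
eef_rot: [[-0.993, -0.118, 0.001], [-0.118, 0.993, 0.004], [-0.002, 0.004, -1.0]]
force: [-1.0, 3.7, 7.9]
opening: -0.0001
grip_force: 3.6
```

>>> step_arm:
  moves:
    - [[0.0005, -0.004, 0], [0, 0, 0], -1]
    - [[0, 0, 0], [0, 0, 0], -1]
    - [[0, 0, 0], [0, 0, 0], -1]

```text
t: 8.35
tcp_pos: [0.5748, 0.2059, 0.2159]
eef_rot: [[-0.993, -0.118, 0.002], [-0.118, 0.993, 0.005], [-0.002, 0.004, -1.0]]
force: [-0.9, 4.8, 6.9]
opening: -0.0001
grip_force: 3.5
```

>>> step_arm:
  moves:
    - [[0.0005, -0.004, 0], [0, 0, 0], -1]
    - [[0, 0, 0], [0, 0, 0], -1]
    - [[0, 0, 0], [0, 0, 0], -1]

```text
t: 8.65
tcp_pos: [0.5751, 0.2038, 0.2159]
eef_rot: [[-0.993, -0.118, 0.002], [-0.118, 0.993, 0.005], [-0.003, 0.004, -1.0]]
force: [-0.8, 4.0, 6.6]
opening: 0.0001
grip_force: 3.4
```

>>> step_arm:
  moves:
    - [[0.0005, -0.004, 0], [0, 0, 0], -1]
    - [[0, 0, 0], [0, 0, 0], -1]
    - [[0, 0, 0], [0, 0, 0], -1]

```text
t: 8.95
tcp_pos: [0.5753, 0.2023, 0.2159]
eef_rot: [[-0.993, -0.118, 0.002], [-0.117, 0.993, 0.006], [-0.003, 0.006, -1.0]]
force: [-0.3, 6.8, 7.4]
opening: 0.0004
grip_force: 5.4
```

```bash
python3 -c "
from h import *
a=robot.snapshot('side')[170:270,200:340,::-1]
cv2.imwrite('pics/c6.png',cv2.resize(a,None,fx=5,fy=5,interpolation=cv2.INTER_CUBIC))
print(robot.get_obs()['tcp_pos'],robot.get_obs()['force'])
print(robot.pinpoint('side','ridge')[:2],robot.pinpoint('side','lip')[:1],robot.pinpoint('side','tray')[:1])"
```

```text
[0.5753074  0.20232942 0.21594784] [-1.07251531  4.76990235  6.7607519 ]
[{'position': [221.1, 276.1], 'score': 0.92}] [] [{'position': [245.3, 271.1], 'score': 0.55}]
```

View pics/c6.png

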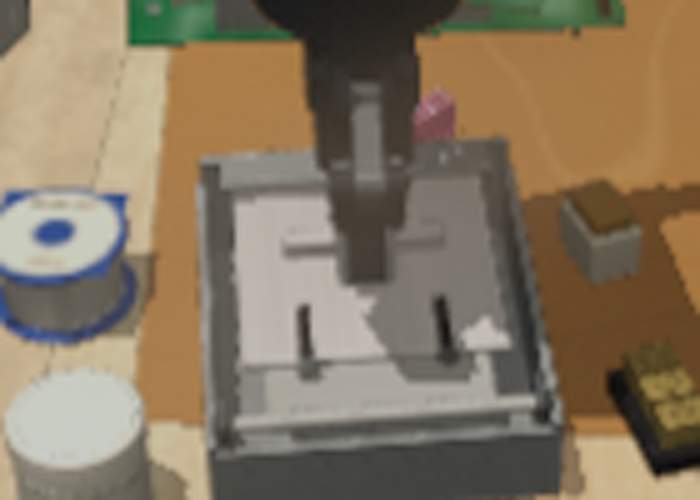

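The tray is in place and the plate is going further home (rear edge now at row 363). There is no firm stop yet, so I'll go on.

>>> step_arm:
  moves:
    - [[0.0005, -0.004, 0], [0, 0, 0], -1]
    - [[0, 0, 0], [0, 0, 0], -1]
    - [[0, 0, 0], [0, 0, 0], -1]

```text
t: 9.45
tcp_pos: [0.5753, 0.2015, 0.2159]
eef_rot: [[-0.993, -0.117, 0.002], [-0.117, 0.993, 0.009], [-0.003, 0.008, -1.0]]
force: [-1.2, 10.9, 5.9]
opening: 0.0004
grip_force: 7.3
```

>>> step_arm:
  moves:
    - [[0.0005, -0.004, 0], [0, 0, 0], -1]
    - [[0, 0, 0], [0, 0, 0], -1]
    - [[0, 0, 0], [0, 0, 0], -1]

```text
t: 9.75
tcp_pos: [0.5755, 0.2002, 0.2159]
eef_rot: [[-0.993, -0.116, 0.002], [-0.116, 0.993, 0.01], [-0.003, 0.01, -1.0]]
force: [-1.7, 12.8, 5.1]
opening: 0.0001
grip_force: 7.8
```

>>> step_arm:
  moves:
    - [[0.0005, -0.004, 0], [0, 0, 0], -1]
    - [[0, 0, 0], [0, 0, 0], -1]
    - [[0, 0, 0], [0, 0, 0], -1]

```text
t: 10.05
tcp_pos: [0.5757, 0.1983, 0.2159]
eef_rot: [[-0.993, -0.116, 0.002], [-0.116, 0.993, 0.01], [-0.003, 0.01, -1.0]]
force: [-1.7, 12.5, 6.1]
opening: -0.0003
grip_force: 8.1
```

The lateral force plateaued at about 12 N: the flap is at its stop and the tray just began to creep. I'll relieve the side load and then lift off.

>>> step_arm:
  moves:
    - [[-0.0006, 0.005, 0], [0, 0, 0], -1]
    - [[0, 0, 0], [0, 0, 0], -1]
    - [[0, 0, 0.003], [0, 0, 0], -1]
    - [[0, 0, 0.006], [0, 0, 0], -1]
    - [[0, 0, 0.01], [0, 0, 0], -1]

```text
t: 10.55
tcp_pos: [0.5746, 0.198, 0.2234]
eef_rot: [[-0.993, -0.119, -0.002], [-0.119, 0.993, 0.002], [0.001, 0.003, -1.0]]
force: [0.4, 0.4, -0.4]
opening: -0.0
grip_force: 0.0
```

>>> step_arm:
  moves:
    - [[0, 0, 0.04], [0, 0, 0], -1]
    - [[0, 0, 0.08], [0, 0, 0], -1]
    - [[-0.03, 0.05, 0.08], [0, 0, 0], -1]
    - [[-0.06, 0.07, 0.03], [0, 0, 0], -1]
    - [[-0.06, 0.07, 0], [0, 0, 0], -1]

```text
t: 11.05
tcp_pos: [0.5009, 0.2926, 0.3426]
eef_rot: [[-0.993, -0.117, 0.005], [-0.117, 0.993, 0.004], [-0.006, 0.003, -1.0]]
force: [-0.0, 0.3, 0.5]
opening: -0.0002
grip_force: 0.0
```

>>> step_arm:
  moves:
    - [[-0.06, 0.07, 0], [0, 0, 0], -1]
    - [[-0.06, 0.07, 0], [0, 0, 0], -1]
    - [[-0.06, 0.07, 0], [0, 0, 0], -1]
    - [[0, 0, 0], [0, 0, 0], -1]

```text
t: 11.45
tcp_pos: [0.4062, 0.3996, 0.3383]
eef_rot: [[-0.992, -0.125, -0.004], [-0.125, 0.992, 0.001], [0.004, 0.001, -1.0]]
force: [0.2, -1.2, 0.2]
opening: 0.0002
grip_force: 0.0
```

```bash
python3 -c "
from h import *
overlay('ov7',.03,.018)
for c in ('top','side'):
  for n in ('ridge','tray','lip','pin'):
    r=robot.pinpoint(c,n)[:1]
    print(c,n,[(d['position'],atz(c,d['position'],{'ridge':.046,'tray':0,'lip':.048,'pin':.04}[n]).round(4),d['score']) for d in r])
print(robot.get_obs()['t'],robot.get_obs()['tcp_pos'],robot.get_obs()['force'])"
```

```text
top ridge [([200.4, 299.6], array([0.5816, 0.1893, 0.046 ]), 0.81)]
top tray [([203.6, 289.1], array([0.5817, 0.2084, 0.    ]), 0.79)]
top lip [([201.1, 318.9], array([0.58  , 0.1555, 0.048 ]), 0.86)]
top pin [([207.7, 257.5], array([0.5695, 0.2641, 0.04  ]), 0.6)]
side ridge [([216.3, 274.9], array([0.5735, 0.1819, 0.046 ]), 0.81)]
side tray [([243.2, 273.7], array([0.5752, 0.2065, 0.    ]), 0.65)]
side lip [([204.9, 266.9], array([0.5908, 0.151 , 0.048 ]), 0.63)]
side pin []
11.95 [0.41117063 0.39555016 0.33913122] [0.12945827 0.32028959 0.75179863]
```

View pics/ov7.png

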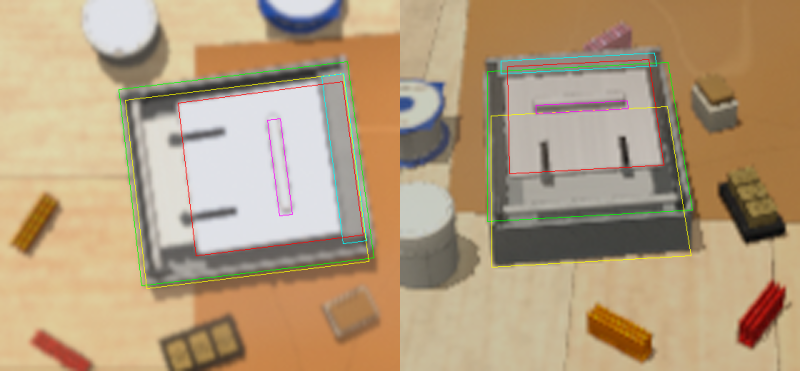

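Both views show the flap flat and shut by itself, with its rear edge and ridge on the model outline for tuck 18 mm and its free edge under the lip. The tray is within a few mm of where it was, and the bystanders haven't been touched.

```bash
python3 -c "
from workcell import robot
print(robot.finish_job())"
```

```text
the job is handed in; nothing more can be done
None
```

The tray is shut and handed in: after I let go, both cameras showed the flap staying flat by itself, its edge fully home under the lip. The tray crept a few mm during the final push, and the jar, reel, terminal block and tub were not touched.

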